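Set the outrigger foot of a bench-top bin rack down on its plate

ROBOT

A 6-joint arm with a two-finger parallel gripper is mounted at the origin on the work surface. World frame = base frame: x ahead of the robot, y to its left, z up, the work surface at z = 0. Lengths are in m, angles in degrees, forces in N, time in s.
With the tool pointing down it reaches from about 0.4 to 0.825 m from the base axis. Payload 7 kg.
Tool frame: the origin (TCP) lies on the front face of the gripper's body, between the roots of the fingers; the fingertips stand 66 mm ahead of it and the grasp point (between the pads) lies 47 mm ahead of it; z points along the fingers, y is the line along which they close (so a half turn about z gives the same grasp; the last joint's range is limited). The gripper opens to 88 mm and grips with 3 to 60 N. Pads are 19 mm wide; open, the fingers measure 130 mm over their backs; the gripper's body (78 mm by 193 mm) begins 47 mm behind the grasp point.
Start: joints at [-52.649, 20.546, 0.682, 0, -70.136, -16.507], TCP at [0.24, -0.631, 0.292] pointing down, gripper open.
Joint ranges: [-176.03, 176.03], [-82.01, 121.73], [-58.28, 71.71], [-173.87, 95.51], [-174.79, -0.11], [-173.66, 173.66]. Speed limits (degrees/s): [136.94, 136.94, 172.46, 180, 180, 180].

INTERFACE

Orientations are given as [roll, pitch, yaw] about the fixed x, y, z axes, in that order (R = Rz(yaw) Ry(pitch) Rx(roll)).
In Python, from plant import ctrl gives the robot as it stands.
- The arm moves only by the tool send_rows, never from a script. Its argument "deltas" is a list of rows, each a list of 2 entries, a list of its own where there are three numbers: the shift along the tool's x, y, z each as a share of 800 mm, from -1 to 1, then the turn about the tool's z as a share of 90 degrees, from -1 to 1. A call has exactly 5 rows; each row is the pose to reach, as a shift and turn from the pose commanded when the call began, along the tool's axes at that moment; what a row does not reach only later rows make up. A row lasts 1/12 s, in which the tool goes at most 41.7 mm and 7.16 degrees, less where a joint would pass 70% of its speed; a pose out of reach is approached as far as the arm can. A call with a number of a shift or a turn outside -1 to 1 is refused whole. A call with a gripper value outside its range is refused whole. "gripper" is the opening, from 0 (shut) to 1 (fully open), set as the call begins (left out, the last holds). The fingers move at their own pace and stop on an object; the grip force is fixed at half the most. Time passes only in rows, so rows that repeat a pose let the fingers close, or fill a call up. It gives the time, the measured TCP pose, the force, the opening and the grip force at its end, in the units of the state.
- ctrl.get_obs(): the state, without advancing time (a new reading comes with each control period).
- ctrl.snapshot(name): name is "side" or "top"; returns a dict with "color" (400x640x3 uint8, red, green, blue), "vertical_fov" (degrees; the focal length in pixels is half the picture's height over the tangent of half this angle, whatever the lens; pixels are square), "cx", "cy" (the principal point, pixels), "rvec" (rotation vector, rad) and "tvec" (3), from world to camera coordinates, as OpenCV has them. Camera axes: x right, y down, z forward; pixel columns grow to the right and rows downward; lengths in m; the calibration is good to about 2 mm. A picture is of the moment at which its call begins. There is no depth.
- ctrl.close_job(): hands the job in; it is judged then, once.
Trained networks look in a picture, given as the dict that the camera call returned (one of the last four; its "shot" number tells which), for a name from the list of things; names that differ only in an ending like _2 or _b are one class to them, and where a whole thing is asked for, a point or a joint stands for the part that bears it (a point fixed in the world has none). Each returns a list of dicts, best first, with "conf" (0 to 1); they miss things now and then, are a little off and sometimes report something else, mostly with a low value. They report only what shows in the picture. A call takes as long as a camera call. They do not tell look-alikes from the thing itself.
- ctrl.boxes_of(picture, thing): "xy" ([column, row] as shares, 0 to 1, of the picture: columns of its width, rows of its height, amid what is visible of it).
- ctrl.cut_out(picture, thing): "pixels" (400x640 bool, what is visible of it) and "xy" ([column, row] as shares, 0 to 1, of the picture: columns of its width, rows of its height, amid what is visible of it).
The state is a dict: "clock": time; "joint_pos": joint angles; "qvel": joint speeds; "tau": joint torques, N m; "tool_pos": TCP position; "orientation": TCP orientation; "force": force on the tool from outside, world axes, zero at the start; "moment": the same for the moment, N m; "opening": finger opening in m; "gripper_force": force on a finger pad.
Only numpy, scipy, OpenCV 4.12 (cv2) and the standard library are available. Lean on these libraries where they do the work, as an engineer would, in place of code of your own. Each camera call takes 0.05 s, during which the arm holds its last target. There are 200 camera calls.

TASK

The bin rack's outrigger foot hangs in the air. Slide the loose metal plate under it so that the foot stands over the middle of the red ring, let go of the plate, then turn the black knob clockwise to screw the foot down until it just rests on the plate: a light, definite touch found by feel, not tightened hard. Let go, and leave the other things on the bench where they are.

Things in the scene. Friction and masses are not known exactly. Their poses are not given: they have to be found in the camera images.
- foot_knob: Round black knurled knob, 42 mm diameter, 30 mm tall, on a vertical screw spindle through the end of the rack's yellow outrigger tube. Origin: knob's centre, on the axis, half-way up, 118 mm above the bench at the start; z up; x, y turn with it. Clockwise from above lowers knob, spindle and foot together: 15 mm per turn (2.4 mm/rad), at most 6.3 rad; stays where left.
- foot_spot (a point): Point on the bench exactly under the spindle's axis. Above it hangs the round rubber foot, 56 mm diameter, at the spindle's lower end, turning with it. A locknut sets the foot anew every time: its flat underside is 103 to 109 mm below the knob's centre, unknown and not measured, so it starts 3 to 9 mm above the plate's top once the plate is below it.
- boss (a point): Top centre of the fixed steel boss (38 mm across, 80 mm above the bench) the spindle screws through; the tube is 26 mm wide, top at 75 mm. Feel at the knob: free screw 0.15 Nm while turning; standstill readings differ, so compare with the free screw's. Once the foot touches, load grows 20 to 25 N per rad and torque 0.01 to 0.035 Nm per N. Just touching is 2 to 15 N; 30 N is far too much.
- rack: Fixed grey bin rack with six picking bins and an outrigger. Origin: on the bench under the spindle's axis (as foot_spot). In its frame (z up) the rack occupies x -10 to 190 mm, y 140 to 440 mm, 250 mm high; the outrigger tube runs along y from the rack to the spindle at x = y = 0. The foot's -x and -y sides are free.
- plate: Loose flat metal plate, 80 mm (its x) by 170 mm (its y) and 6 mm thick, 0.5 kg or so, lying on the bench; origin: centre of its underside. It carries an upright red grip lug and a painted red ring.
- plate_mark (a point): Centre of the painted red ring (68 mm diameter) on the plate's top face, 35 mm from the plate's centre toward its +y, 6 mm above its underside. Axes as the plate.
- plate_lug (a point): Centre of the plate's upright red grip lug: 12 mm thick along the plate's x, 36 mm long along the plate's y, rising 36 mm above the plate's top face (6 to 42 mm above the bench). It stands 65 mm from the plate's centre toward its -y, so 100 mm from the ring's centre. Axes as the plate.
- carton: Cardboard carton, 80 x 100 mm, 70 mm high; origin: centre of its underside. To be left alone.
- tub: Small blue open tub of parts, 90 x 75 mm, 50 mm high; origin: centre of its underside. To be left alone.
- can: Green can, 60 mm diameter, 100 mm high; origin: centre of its underside. To be left alone.
Mind the look-alikes: they are no part of the job. Of the things shaped like the plate, the metal one is meant.

How it is judged (in metres and radians):
On the way, in this order (a step that is already met when the one before it is completed fails the run):
1. the plate lies flat with its ring under the foot (ring centre within 12 mm of the spindle's axis), let go, before the foot touches it (horizontal distance between plate_mark and rack below 0.012 m and angle between plate's own z axis and vertical below 0.03 rad and contact force between each of the fingers, foot_knob and plate below 0.1 N), for 0.2 s.
2. the foot, screwed down, rests on the plate with at least 2 N (contact force between foot_knob and plate above 2 N), for 0.2 s.
At the end, for the whole second after the job is handed in: The foot rests on the plate with 2 to 15 N; the plate lies flat and still with the centre of its ring within 12 mm of the spindle's axis; knob and plate are released (contact force between foot_knob and plate between 2 and 15 N and horizontal distance between plate_mark and rack below 0.012 m and angle between plate's own z axis and vertical below 0.03 rad and linear speed of plate below 0.01 m/s); the robot touches nothing.
It fails at once if the foot is pressed on the plate with more than 30 N (contact force between foot_knob and plate above 30 N).
It fails at once if the carton is moved more than 20 mm (distance of carton from where it was at the start of the episode above 0.02 m).
It fails at once if the tub is moved more than 20 mm (distance of tub from where it was at the start of the episode above 0.02 m).
It fails at once if the can is moved more than 20 mm (distance of can from where it was at the start of the episode above 0.02 m).
It also fails if it takes over 72 s, if anything falls off the work surface, if the arm or the gripper's body presses on something with over 40 N, if the wrist force passes 120 N, or if a joint passes its speed limit or range.

## Working session

There is one attempt and no reset: what is moved stays moved. The work goes in short steps, Python scripts to look and compute and a tool call to move; the robot and the scene stay as the last step left them, time stands still between calls to the robot, and variables do not carry over. Pictures are saved under pics/ and viewed, at most 10 in all, crops included, and the job is handed in when it is done.

Besides the shell and the picture viewer there is one more tool, called after "Emit:" in YAML: its name, and indented under it one key for each argument. send_rows: Moves the arm, as the interface text tells. Shift numbers are shares of 800 mm and turn numbers shares of 90 degrees, none past 1 either way. Its arguments: {"type":"object","properties":{"deltas":{"type":"array","items":{"type":"array"}},"gripper":{"type":"number"}},"required":["deltas"]}

```bash
ls; mkdir -p pics; cat > h.py <<'E'
import numpy as np, cv2
from plant import ctrl
def K(p):
    h,w=p["color"].shape[:2]; f=h/2/np.tan(np.radians(p["vertical_fov"])/2)
    return np.array([[f,0,p["cx"]],[0,f,p["cy"]],[0,0,1]])
def proj(p,X):
    return cv2.projectPoints(np.float64(X).reshape(-1,1,3),np.float64(p["rvec"]),np.float64(p["tvec"]),K(p),None)[0].reshape(-1,2)
def ray(p,uv):
    R=cv2.Rodrigues(np.float64(p["rvec"]))[0]; c=-R.T@np.float64(p["tvec"]).ravel()
    return c,R.T@np.linalg.inv(K(p))@np.array([uv[0],uv[1],1.])
def atz(p,uv,z):
    c,d=ray(p,uv); return c+d*(z-c[2])/d[2]
def save(p,n): cv2.imwrite("pics/"+n,p["color"][:,:,::-1])
E
python3 - <<'E'
from h import *
np.set_printoptions(precision=4,suppress=True)
for n in("top","side"):
    p=ctrl.snapshot(n); save(p,n+"0.png")
    print(n,p["vertical_fov"],ray(p,(320,200)))
    for t in("foot_knob","boss","plate","plate_mark","plate_lug","rack","carton","tub","can"):
        try: print(t,[(np.round(np.array(d["xy"])*[640,400],1),round(d["conf"],2)) for d in ctrl.boxes_of(p,t)])
        except Exception as e: print(t,e)
print(ctrl.get_obs())
E
```

```text
pics
top 44.2074992403629 (array([ 0.3116, -0.2025,  1.6659]), array([ 0.1332,  0.0077, -0.9911]))
foot_knob [(array([250.1, 208.5]), 0.67)]
boss [(array([162.6, 170.9]), 0.68)]
plate [(array([210.6, 263.1]), 0.98), (array([342.6, 199.6]), 0.89), (array([298.8, 263.3]), 0.84), (array([429.2, 202.9]), 0.8), (array([374.4, 262.1]), 0.64), (array([164.9, 172.7]), 0.28)]
plate_mark [(array([297.7, 261.4]), 0.97), (array([344.3, 198.5]), 0.95), (array([215.1, 268. ]), 0.85), (array([430.1, 202.3]), 0.8), (array([371.7, 256.1]), 0.74)]
plate_lug [(array([298.1, 262.2]), 0.94), (array([369.2, 258.5]), 0.9), (array([345. , 201.2]), 0.87), (array([428.2, 198.9]), 0.75), (array([213.7, 265.1]), 0.68)]
rack [(array([165. , 172.6]), 0.84)]
carton [(array([360. , 143.1]), 0.85)]
tub [(array([277.4, 128.2]), 0.71)]
can []
side 43.52431432704918 (array([0.3577, 0.9007, 0.9757]), array([ 0.14  , -0.7628, -0.6315]))
foot_knob [(array([331.5, 249. ]), 0.98)]
boss [(array([250.4, 327.3]), 0.68)]
plate [(array([399.8, 189.5]), 0.96), (array([395.9, 334.1]), 0.96), (array([399.9, 246.4]), 0.92), (array([
[... 297 characters left out ...]
ray([395.5, 331.8]), 0.64), (array([397.2, 193. ]), 0.6)]
rack [(array([251.2, 331.1]), 0.79)]
carton [(array([275.1, 177. ]), 0.73), (array([253. , 330.1]), 0.41)]
tub [(array([225.3, 236.2]), 0.91)]
can []
{'clock': 1.0, 'joint_pos': array([-52.6476,  20.5456,   0.6814,  -0.0008, -70.1367, -16.5071]), 'qvel': array([ 0.019 , -0.0033, -0.0157, -0.049 , -0.013 ,  0.0375]), 'tau': array([  0.0007, -58.2396,  29.3308,   7.0025,   0.0126,  -0.0001]), 'tool_pos': array([ 0.2402, -0.6308,  0.2922]), 'orientation': array([ 179.9989,    0.0005, -159.155 ]), 'force': array([ 0.1711, -1.1745,  0.674 ]), 'moment': array([-0.0236,  0.0638,  0.0806]), 'gripper_force': 0.0, 'opening': 0.0874415998905508}
```

View pics/top0.png

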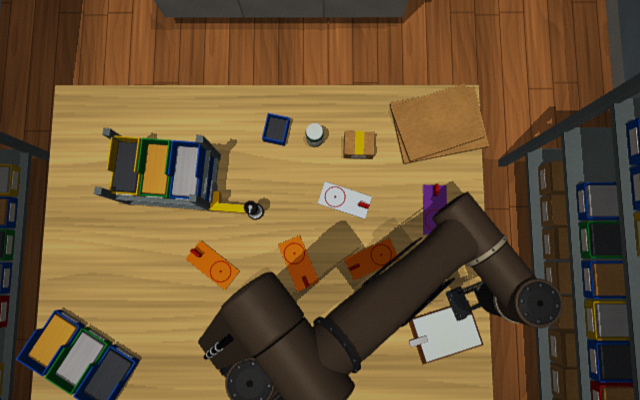

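View pics/side0.png

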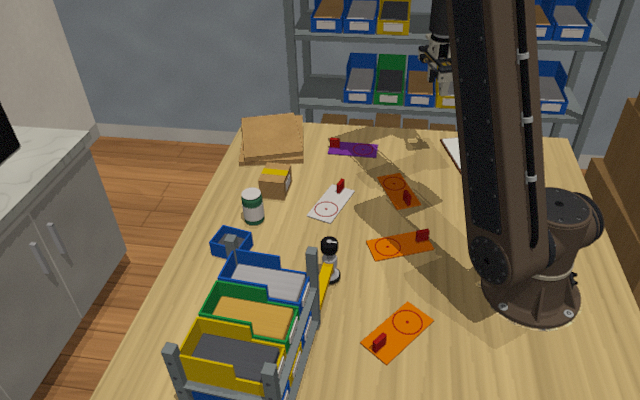

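The plate look-alikes in the top picture are orange at (213,265), (298,262) and (372,259), purple at (432,208), and silvery-white at (345,200). The silvery one fits "metal plate". I'll confirm it in an enlarged crop and measure it.

```bash
python3 - <<'E'
from h import *
np.set_printoptions(precision=4,suppress=True)
T=ctrl.snapshot("top"); S=ctrl.snapshot("side")
a=cv2.resize(T["color"][170:230,235:385],None,fx=5,fy=5,interpolation=cv2.INTER_CUBIC)
b=cv2.resize(S["color"][165:290,290:440],None,fx=2.4,fy=2.4,interpolation=cv2.INTER_CUBIC)
b=np.pad(b,((0,0),(0,750-b.shape[1]),(0,0)))
cv2.imwrite("pics/c1.png",np.vstack([a,b])[:,:,::-1])
def tri(u,v):
    A=[];B=[]
    for p,q in((T,u),(S,v)):
        c,d=ray(p,q); d/=np.linalg.norm(d); M=np.eye(3)-np.outer(d,d); A.append(M);B.append(M@c)
    return np.linalg.lstsq(np.vstack(A),np.hstack(B),rcond=None)[0]
# red masks
for n,p,(r0,r1,c0,c1) in(("T",T,(178,222,312,376)),("S",S,(175,225,305,358))):
    I=p["color"].astype(int); m=np.zeros(I.shape[:2],np.uint8)
    s=I[r0:r1,c0:c1]; m[r0:r1,c0:c1]=(s[...,0]-np.maximum(s[...,1],s[...,2])>35)
    k,l,st,ce=cv2.connectedComponentsWithStats(m,connectivity=8)
    for i in range(1,k):
        if st[i,4]>3: x=st[i]; print(n,x,ce[i],"bboxc",x[0]+x[2]/2-.5,x[1]+x[3]/2-.5,atz(p,(x[0]+x[2]/2-.5,x[1]+x[3]/2-.5),.006),"z24",atz(p,ce[i],.024))
    for t in("plate","foot_knob"):
        ds=ctrl.cut_out(p,t)
        for d in ds:
            px=d["pixels"]; r=cv2.minAreaRect(np.argwhere(px)[:,::-1].astype(np.float32))
            if t=="foot_knob" or abs(r[0][0]-338)<15: 
                print(n,t,d["conf"],r, px.sum()); 
                if t=="plate": print(np.array([atz(p,q,.006) for q in cv2.boxPoints(r)]))
                else: print(atz(p,r[0],.118),atz(p,np.array(d["xy"])*[640,400],.118))
    for t in("can","carton","tub"):
        for d in ctrl.boxes_of(p,t): print(n,t,d["conf"],atz(p,np.array(d["xy"])*[640,400],.05))
E
```

```text
T [350 183   7   3   9] [352.6667 183.5556] bboxc 353.0 184.0 [ 0.5896 -0.3024  0.006 ] z24 [ 0.5882 -0.3002  0.024 ]
T [324 188   8  19  24] [326.5833 197.625 ] bboxc 327.5 197.0 [ 0.5449 -0.2152  0.006 ] z24 [ 0.5403 -0.212   0.024 ]
T [333 188  13  19  33] [341.6061 198.    ] bboxc 339.0 197.0 [ 0.5449 -0.2544  0.006 ] z24 [ 0.5389 -0.2625  0.024 ]
T [334 196   2   2   4] [334.5 196.5] bboxc 334.5 196.5 [ 0.5466 -0.239   0.006 ] z24 [ 0.5441 -0.2386  0.024 ]
T [358 202  11   6  43] [363.3721 204.4884] bboxc 363.0 204.5 [ 0.519  -0.3357  0.006 ] z24 [ 0.5168 -0.3355  0.024 ]
T plate 0.9 ((344.5999755859375, 199.19998168945312), (49.96398162841797, 24.66576385498047), 18.434946060180664) 1180
[[ 0.5244 -0.1795  0.006 ]
 [ 0.605  -0.2061  0.006 ]
 [ 0.5502 -0.3674  0.006 ]
 [ 0.4703 -0.3399  0.006 ]]
T can 0.9 [ 0.7558 -0.1674  0.05  ]
T can 0.73 [ 0.7835 -0.0464  0.05  ]
T tub 0.94 [ 0.7832 -0.0453  0.05  ]
S [337 178   8  15  89] [340.3371 184.9888] bboxc 340.5 185.0 [ 0.5201 -0.3537  0.006 ] z24 [ 0.5176 -0.3304  0.024 ]
S [321 201   4   2   4] [322.5  201.75] bboxc 322.5 201.5 [ 
[... 436 characters left out ...]
147.56185913085938), (48.730831146240234, 17.06930160522461), 7.765166282653809) 684
[[ 0.5902 -0.5302  0.006 ]
 [ 0.5984 -0.6404  0.006 ]
 [ 0.4213 -0.6176  0.006 ]
 [ 0.4215 -0.5108  0.006 ]]
S plate 0.86 ((331.4501953125, 202.2115020751953), (23.702577590942383, 49.275474548339844), 37.69424057006836) 976
[[ 0.6    -0.1988  0.006 ]
 [ 0.5375 -0.4029  0.006 ]
 [ 0.469  -0.3345  0.006 ]
 [ 0.5353 -0.1435  0.006 ]]
S foot_knob 0.92 ((330.39947509765625, 259.96136474609375), (48.1620979309082, 16.792516708374023), 84.47245788574219) 414
[0.4876 0.0824 0.118 ] [0.494  0.0433 0.118 ]
S can 0.9 [ 0.756  -0.1601  0.05  ]
S carton 0.76 [ 0.7178 -0.2929  0.05  ]
S tub 0.94 [ 0.7962 -0.0252  0.05  ]
```

View pics/c1.png

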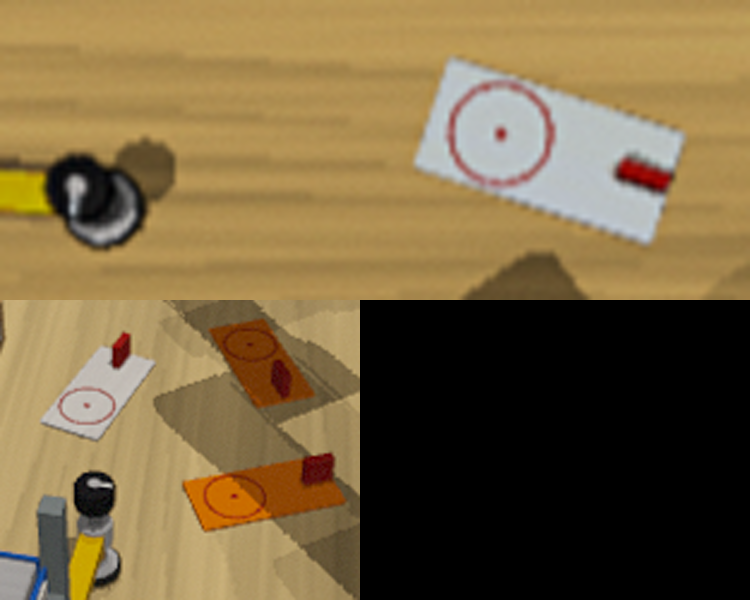

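The crop shows one light silvery plate, with its ring dot near top px (335,197) and its lug near (363,204). The others are clearly orange or purple painted, so the silvery one is the metal plate. Next I'll fit the knob axis and plate pose.

```bash
python3 - <<'E'
from h import *
from scipy.optimize import minimize
np.set_printoptions(precision=4,suppress=True)
T=ctrl.snapshot("top"); S=ctrl.snapshot("side")
th=np.linspace(0,2*np.pi,40)
def cyl(x,y,r,z0,z1): return np.array([[x+r*np.cos(t),y+r*np.sin(t),z] for z in(z0,z1) for t in th])
def mask(p,P):
    m=np.zeros(p["color"].shape[:2],np.uint8); cv2.fillConvexPoly(m,cv2.convexHull(np.round(proj(p,P)*16).astype(np.int32)),1,shift=4); return m
obs={}
for n,p,(r0,r1,c0,c1) in(("T",T,(195,218,240,262)),("S",S,(232,262,318,343))):
    g=p["color"].max(2); m=np.zeros(g.shape,np.uint8); m[r0:r1,c0:c1]=g[r0:r1,c0:c1]<60
    m=cv2.morphologyEx(m,cv2.MORPH_CLOSE,np.ones((5,5),np.uint8)); obs[n]=m
    ys,xs=np.nonzero(m); print(n,m.sum(),xs.min(),xs.max(),ys.min(),ys.max())
def cost(q,ns="TS"):
    return sum((mask(p,cyl(q[0],q[1],.021,.103,.133))!=obs[n]).sum() for n,p in(("T",T),("S",S)) if n in ns)
for ns in("T","S","TS"):
    best=min(((cost((x,y),ns),x,y) for x in np.arange(.47,.54,.002) for y in np.arange(-.01,.06,.002)))
    print(ns,best)
x,y=best[1:]
for n,p in(("T",T),("S",S)): print(n,"knob",proj(p,[x,y,.118]),"foot",proj(p,[x,y,.015]),"tube end dir",proj(p,[[x,y,.075],[x,y+.13,.075]]))
# plate model fit: mask from light pixels
from itertools import product
def rect(cx,cy,a):
    ex=np.array([np.cos(a),np.sin(a)]);ey=np.array([-ex[1],ex[0]])
    return np.array([np.r_[np.array([cx,cy])+sx*.04*ex+sy*.085*ey,z] for sx,sy,z in product((-1,1),(-1,1),(0,.006))])
pm={}
for n,p,c in(("T",T,(344,199)),("S",S,(331,202))):
    pm[n]=min(ctrl.cut_out(p,"plate"),key=lambda d:np.hypot(*(np.array(d["xy"])*[640,400]-c)))["pixels"]
f=lambda q,ns="TS":sum((mask(p,rect(*q))!=pm[n]).sum() for n,p in(("T",T),("S",S)) if n in ns)
for ns in("T","TS"):
    r=minimize(f,[.537,-.27,-.32],args=(ns,),method="Nelder-Mead",options=dict(initial_simplex=[[.537,-.27,-.32],[.545,-.27,-.32],[.537,-.26,-.32],[.537,-.27,-.25]]))
    c,s=np.cos(r.x[2]),np.sin(r.x[2]); print(ns,r.fun,r.x,np.degrees(r.x[2]),"mark",r.x[:2]+.035*np.array([-s,c]),"lug",r.x[:2]-.065*np.array([-s,c]))
# orange plates outlines
I=cv2.cvtColor(T["color"],cv2.COLOR_RGB2HSV); 
for d in ctrl.cut_out(T,"plate"):
    r=cv2.minAreaRect(np.argwhere(d["pixels"])[:,::-1].astype(np.float32)); print(np.array(d["xy"])*[640,400],[atz(T,q,.006)[:2].round(3).tolist() for q in cv2.boxPoints(r)])
E
```

```text
T 195 244 261 201 217
S 274 321 337 237 255
T (np.int64(39), np.float64(0.494), np.float64(0.026000000000000002))
S (np.int64(66), np.float64(0.496), np.float64(0.036))
TS (np.int64(156), np.float64(0.498), np.float64(0.03))
T knob [[250.3334 206.8513]] foot [[254.8497 210.4979]] tube end dir [[252.2889 208.4302]
 [212.3174 208.4822]]
S knob [[329.2904 244.1125]] foot [[329.8432 272.9823]] tube end dir [[329.5281 256.5241]
 [321.2912 296.9407]]
T 92.0 [ 0.5379 -0.269  -0.3275] -18.76304582380293 mark [ 0.5491 -0.2358] lug [ 0.517  -0.3305]
TS 228.0 [ 0.5377 -0.2688 -0.3272] -18.749101524824408 mark [ 0.5489 -0.2356] lug [ 0.5168 -0.3303]
[212.416 264.6  ] [[0.342, 0.267], [0.407, 0.217], [0.298, 0.078], [0.235, 0.128]]
[342.272 202.   ] [[0.526, -0.177], [0.603, -0.202], [0.548, -0.364], [0.472, -0.338]]
[297.28 262.4 ] [[0.386, -0.042], [0.42, -0.12], [0.264, -0.189], [0.231, -0.111]]
[430.592 202.8  ] [[0.422, -0.532], [0.591, -0.542], [0.588, -0.622], [0.42, -0.611]]
```

```bash
python3 - <<'E'
from h import *
T=ctrl.snapshot("top"); S=ctrl.snapshot("side")
th=np.linspace(0,2*np.pi,40)
out=[]
for p,(r,c) in((T,(185,230)),(S,(230,305))):
  for q in(None,(.496,.031),(.492,.029)):
    a=cv2.resize(p["color"][r:r+50,c:c+45],None,fx=5.8,fy=5.8,interpolation=cv2.INTER_CUBIC)
    if q:
      for rad,z,col in((.021,.133,(0,255,0)),(.021,.103,(0,255,255)),(.019,.08,(255,0,255)),(.028,.012,(255,0,0))):
        P=proj(p,[[q[0]+rad*np.cos(t),q[1]+rad*np.sin(t),z] for t in th])
        cv2.polylines(a,[np.round(((P-[c,r]+.5)*5.8-.5)).astype(np.int32)],True,col,1)
    out.append(a)
cv2.imwrite("pics/c2.png",np.vstack([np.hstack(out[:3]),np.hstack(out[3:])])[:,:,::-1])
E
```

```text
(no output)
```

View pics/c2.png

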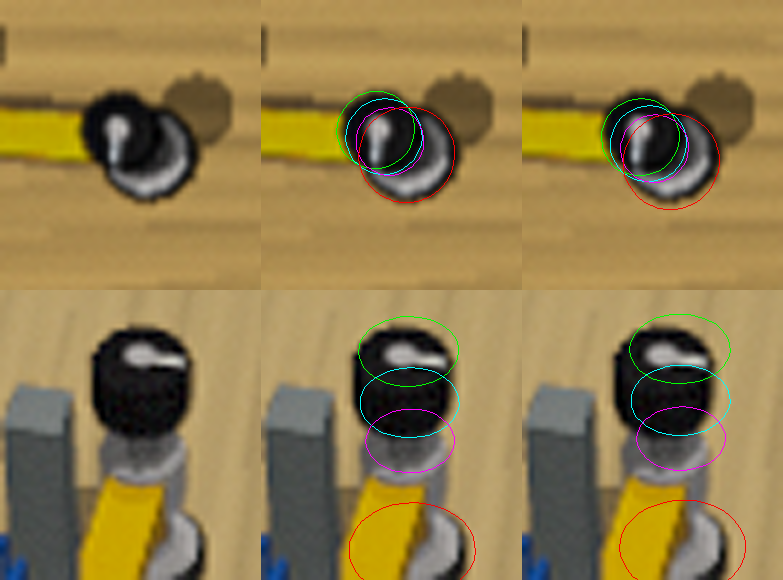

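```bash
cat >> h.py <<'E'
def to(xyz,yaw):
    "shares for send_rows towards a target TCP position and tool yaw (tool down)"
    o=ctrl.get_obs(); p=np.array(o["tool_pos"]); w=np.radians(o["orientation"][2])
    d=np.array(xyz)-p; x=np.array([np.cos(w),np.sin(w)]); y=np.array([np.sin(w),-np.cos(w)])
    dy=(yaw-o["orientation"][2]+180)%360-180
    print("t",round(o["clock"],2),"pos",p.round(4),"rpy",np.round(o["orientation"],2),"open",round(o["opening"],4),"F",np.round(o["force"],1),"M",np.round(o["moment"],2),"j6",round(o["joint_pos"][5],1))
    print("shares",np.round([d[:2]@x/.8,d[:2]@y/.8,-d[2]/.8],5).tolist(),"turn",round(-dy/90,5),"rows",round(np.linalg.norm(d)/.0417,1),round(abs(dy)/7.16,1))
E
```

Emit:
send_rows:
  deltas:
    - [[-0.4565,0.2272,0.0],-0.56]
    - [[-0.4565,0.2272,0.0],-0.56]
    - [[-0.4565,0.2272,0.0],-0.56]
    - [[-0.4565,0.2272,0.0],-0.56]
    - [[-0.4565,0.2272,0.0],-0.56]
  gripper: 0.6

```text
clock: 2.37
tool_pos: [0.3823, -0.4762, 0.2924]
orientation: [-180.0, -0.0, -123.0]
force: [1.2, -0.9, -0.6]
opening: 0.0597
gripper_force: 0.0
```

```bash
python3 -c "
from h import *
to([.5168,-.331,.13],-108.75)"
```

```text
t 2.37 pos [ 0.3823 -0.4762  0.2924] rpy [-179.98   -0.   -123.02] open 0.0597 F [ 1.2 -0.9 -0.6] M [-0.09 -0.07 -0.02] j6 -0.1
shares [-0.24384, -0.04206, 0.20295] turn -0.15853 rows 6.1 2.0
```

Emit:
send_rows:
  deltas:
    - [[-0.2438,-0.0421,0.203],-0.156]
    - [[-0.2438,-0.0421,0.203],-0.156]
    - [[-0.2438,-0.0421,0.203],-0.156]
    - [[-0.2438,-0.0421,0.203],-0.156]
    - [[-0.2438,-0.0421,0.203],-0.156]

```text
clock: 2.78
tool_pos: [0.4925, -0.3589, 0.1594]
orientation: [-179.9, -0.0, -109.3]
force: [0.7, -0.9, -0.4]
opening: 0.0527
gripper_force: 0.0
```

```bash
python3 -c "
from h import *
to([.5168,-.331,.13],-108.75)"
```

```text
t 2.78 pos [ 0.4925 -0.3589  0.1594] rpy [-179.94   -0.   -109.3 ] open 0.0527 F [ 0.7 -0.9 -0.4] M [-0.04 -0.01 -0.01] j6 -1.6
shares [-0.0429, -0.01713, 0.0367] turn -0.00606 rows 1.1 0.1
```

Emit:
send_rows:
  deltas:
    - [[-0.0429,-0.0171,0.0367],-0.006]
    - [[-0.0429,-0.0171,0.0367],-0.006]
    - [[-0.0429,-0.0171,0.0367],-0.006]
    - [[-0.0429,-0.0171,0.0367],-0.006]
    - [[-0.0429,-0.0171,0.0367],-0.006]

```text
clock: 3.2
tool_pos: [0.5159, -0.3331, 0.1317]
orientation: [-179.9, -0.0, -108.8]
force: [-0.6, -0.1, 0.2]
opening: 0.0527
gripper_force: 0.0
```

```bash
python3 - <<'E'
from h import *
to([.5168,-.331,.076],-108.75)
print(ctrl.get_obs()["joint_pos"].round(1))
o=[]
for n,(r,c) in(("top",(165,315)),("side",(130,290))):
    p=ctrl.snapshot(n); o.append(cv2.resize(p["color"][r:r+90,c:c+90],None,fx=4.4,fy=4.4,interpolation=cv2.INTER_CUBIC))
    print(n,proj(p,[[.5168,-.331,.064],[.5168,-.331,.042]])-[c,r])
cv2.imwrite("pics/c3.png",np.hstack(o)[:,:,::-1])
E
```

```text
t 3.2 pos [ 0.5159 -0.3331  0.1317] rpy [-1.7991e+02 -1.0000e-02 -1.0879e+02] open 0.0527 F [-0.6 -0.1  0.2] M [-0.03  0.08 -0.02] j6 -4.2
shares [-0.00288, -0.00017, 0.06968] turn -0.00047 rows 1.3 0.0
[-14.6  23.1 -18.5   0.  -48.3  -4.2]
top [[47.96036148 37.9811773 ]
 [47.43971652 38.82313194]]
side [[50.61884669 44.55207599]
 [50.61710887 50.28012071]]
```

View pics/c3.png

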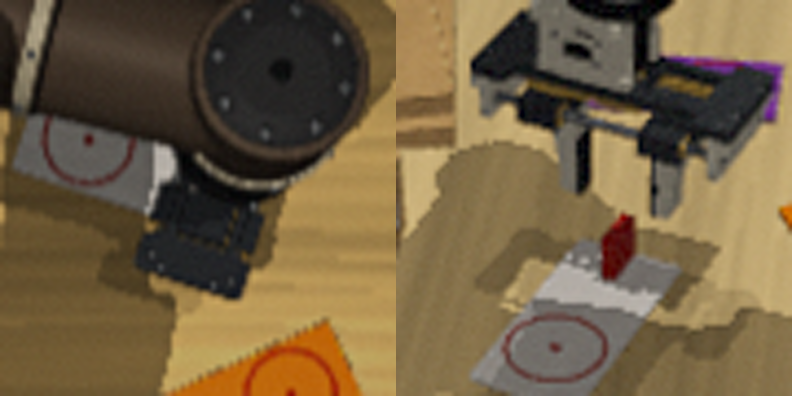

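The side view shows the fingers straddling the lug, with tips at crop px (577,190) and (663,215) and the lug top at (622,215). Descending now, then gripping.

Emit:
send_rows:
  deltas:
    - [[-0.0015,0,0.03],0]
    - [[-0.0015,0,0.05],0]
    - [[-0.0015,0,0.0685],0]
    - [[-0.0015,0,0.0685],0]
    - [[-0.0015,0,0.0685],0]

```text
clock: 3.72
tool_pos: [0.5156, -0.3319, 0.0762]
orientation: [180.0, -0.0, -108.8]
force: [0.2, -0.8, 0.3]
opening: 0.0526
gripper_force: 0.0
```

Emit:
send_rows:
  deltas:
    - [[0,0,0],0]
    - [[0,0,0],0]
    - [[0,0,0],0]
    - [[0,0,0],0]
    - [[0,0,0],0]
  gripper: 0

```text
clock: 4.13
tool_pos: [0.5164, -0.3312, 0.0764]
orientation: [-179.9, 0.0, -108.8]
force: [0.6, -0.5, -0.8]
opening: 0.0253
gripper_force: 0.0
```

```bash
python3 - <<'E'
from h import *
o=ctrl.get_obs();print(o["gripper_force"])
to([.5168,-.331,.076],-108.75)
E
```

```text
0.0
t 4.13 pos [ 0.5164 -0.3312  0.0764] rpy [-179.95    0.   -108.76] open 0.0253 F [ 0.6 -0.5 -0.8] M [-0.    0.08 -0.02] j6 -4.3
shares [-0.00039, -0.00034, 0.00055] turn -0.00015 rows 0.0 0.0
```

Emit:
send_rows:
  deltas:
    - [[0,0,0],0]
    - [[0,0,0],0]
    - [[0,0,0],0]
    - [[0,0,0],0]
    - [[0,0,0],0]

```text
clock: 4.55
tool_pos: [0.5167, -0.3313, 0.0761]
orientation: [-179.9, -0.0, -108.8]
force: [1.7, -0.9, 2.1]
opening: 0.0114
gripper_force: 30.0
```

```bash
python3 - <<'E'
from h import *
np.set_printoptions(precision=4,suppress=True)
to([.5168,-.331,.076],-108.75)
p=ctrl.snapshot("top")
# plate visible ring dot: red pixels
I=p["color"].astype(int)[190:230,318:350]; m=(I[...,0]-np.maximum(I[...,1],I[...,2])>25).astype(np.uint8)
k,l,st,ce=cv2.connectedComponentsWithStats(m,connectivity=8)
for i in range(1,k): print(st[i],ce[i]+[318,190],atz(p,ce[i]+[318,190],.006))
s=ctrl.snapshot("side");I=s["color"].astype(int)[195:225,305:345]; m=(I[...,0]-np.maximum(I[...,1],I[...,2])>25).astype(np.uint8)
k,l,st,ce=cv2.connectedComponentsWithStats(m,connectivity=8)
for i in range(1,k): print(st[i],ce[i]+[305,195],atz(s,ce[i]+[305,195],.006))
E
```

```text
t 4.55 pos [ 0.5167 -0.3313  0.0761] rpy [-179.95   -0.   -108.76] open 0.0114 F [ 1.7 -0.9  2.1] M [-0.03 -0.47 -0.13] j6 -4.3
shares [-0.00037, -1e-05, 0.00016] turn -9e-05 rows 0.0 0.0
[ 6  5  7 11 13] [326.1538 200.1538] [ 0.5341 -0.2106  0.006 ]
[16  7  2  1  2] [334.5 197. ] [ 0.5449 -0.239   0.006 ]
[22 10  5  6  7] [342.4286 202.2857] [ 0.5267 -0.2659  0.006 ]
[14 16  1  1  1] [332. 206.] [ 0.514  -0.2304  0.006 ]
[19 16  2  1  2] [337.5 206. ] [ 0.514  -0.2491  0.006 ]
[30 25  1  2  2] [348.  215.5] [ 0.4816 -0.2845  0.006 ]
[14  2  1  2  2] [319.  197.5] [ 0.5777 -0.2824  0.006 ]
[ 9  6 12 15 28] [317.9286 207.5714] [ 0.5731 -0.2343  0.006 ]
[17  6 16 16 35] [331.6 209.4] [ 0.5311 -0.2313  0.006 ]
[20 13  2  2  4] [325.5 208.5] [ 0.5498 -0.233   0.006 ]
[ 1 29  1  1  1] [306. 224.] [ 0.5953 -0.1569  0.006 ]
```

Emit:
send_rows:
  deltas:
    - [[-0.02,0.009,0],-0.015]
    - [[-0.05,0.022,0],-0.035]
    - [[-0.085,0.037,0],-0.058]
    - [[-0.12,0.052,0],-0.082]
    - [[-0.15,0.065,0],-0.104]

```text
clock: 5.07
tool_pos: [0.5053, -0.2, 0.0761]
orientation: [-180.0, -0.0, -99.3]
force: [0.6, -2.5, 2.4]
opening: 0.0119
gripper_force: 30.0
```

```bash
python3 - <<'E'
from h import *
to([.496,-.069,.076],-90)
E
```

```text
t 5.07 pos [ 0.5053 -0.2     0.0761] rpy [-1.7998e+02 -3.0000e-02 -9.9310e+01] open 0.0119 F [ 0.6 -2.5  2.4] M [-1.19 -0.17 -0.12] j6 -8.4
shares [-0.15969, 0.03791, 0.00014] turn -0.10348 rows 3.1 1.3
```

Emit:
send_rows:
  deltas:
    - [[-0.035,0.009,0],-0.025]
    - [[-0.07,0.017,0],-0.05]
    - [[-0.105,0.025,0],-0.07]
    - [[-0.14,0.033,0],-0.09]
    - [[-0.1585,0.0375,0],-0.103]

```text
clock: 5.48
tool_pos: [0.4963, -0.0691, 0.0761]
orientation: [180.0, -0.0, -90.0]
force: [0.5, -4.5, 1.9]
opening: 0.0119
gripper_force: 30.0
```

```bash
python3 - <<'E'
from h import *
o=[]
for n,(r,c) in(("top",(180,225)),("side",(215,295))):
    p=ctrl.snapshot(n); o.append(cv2.resize(p["color"][r:r+90,c:c+90],None,fx=4.4,fy=4.4,interpolation=cv2.INTER_CUBIC))
    print(n,(proj(p,[[.496,.031,.006],[.496,.116-.035,.006]])-[c,r])*4.4)
    print([(np.array(d["xy"])*[640,400],d["conf"]) for d in ctrl.boxes_of(p,"plate_mark")])
to([.496,-.069,.076],-90)
cv2.imwrite("pics/c4.png",np.hstack(o)[:,:,::-1])
E
```

```text
top [[131.61586182 138.0814635 ]
 [ 66.72876244 138.16585326]]
[(array([369.472, 254.   ]), 0.96), (array([299.52, 262.68]), 0.86), (array([227.328, 273.12 ]), 0.81), (array([431.104, 208.6  ]), 0.71)]
side [[156.63995643 267.24064407]
 [143.9970414  332.59107892]]
[(array([398.528, 247.68 ]), 0.96), (array([343.296, 268.4  ]), 0.95), (array([395.008, 332.   ]), 0.94), (array([398.08, 190.8 ]), 0.7)]
t 5.68 pos [ 0.4967 -0.07    0.0761] rpy [-1.7999e+02  2.0000e-02 -9.0050e+01] open 0.0118 F [-1.5  6.2  6. ] M [1.79 0.6  0.08] j6 -14.5
shares [-0.00121, 0.00089, 9e-05] turn -0.00059 rows 0.0 0.0
```

View pics/c4.png

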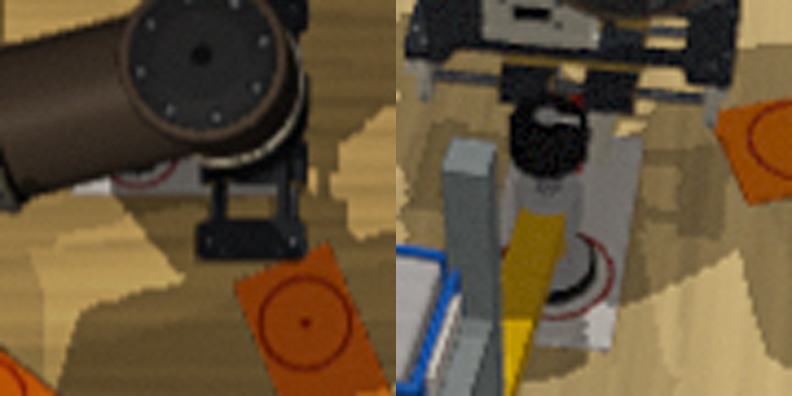

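The side view shows the foot inside the red ring, offset a couple of mm in x. I'll nudge 2 mm, release and lift.

Emit:
send_rows:
  deltas:
    - [[-0.001,-0.001,0],0]
    - [[-0.001,-0.002,0],0]
    - [[-0.001,-0.002,0],0]
    - [[-0.001,-0.002,0],0]
    - [[-0.001,-0.002,0],0]

```text
clock: 6.1
tool_pos: [0.4975, -0.0706, 0.0761]
orientation: [179.9, -0.0, -90.2]
force: [-4.9, 5.6, 9.3]
opening: 0.0117
gripper_force: 30.0
```

Emit:
send_rows:
  deltas:
    - [[0,0,0],0]
    - [[0,0,0],0]
    - [[0,0,0],0]
    - [[0,0,0],0]
    - [[0,0,0],0]
  gripper: 0.6

```text
clock: 6.52
tool_pos: [0.4982, -0.0703, 0.0757]
orientation: [180.0, -0.0, -90.2]
force: [-0.2, -0.3, -0.4]
opening: 0.0398
gripper_force: 0.0
```

Emit:
send_rows:
  deltas:
    - [[0,0,-0.02],0]
    - [[0,0,-0.06],0]
    - [[0,0,-0.11],0]
    - [[0,0,-0.16],0]
    - [[0,0,-0.2],0]
  gripper: 0.8

```text
clock: 6.93
tool_pos: [0.4985, -0.0702, 0.2388]
orientation: [-179.9, -0.0, -90.1]
force: [1.3, 0.6, -0.1]
opening: 0.0686
gripper_force: 0.0
```

```bash
python3 - <<'E'
from h import *
to([.496,.031,.2],-90)
print(ctrl.get_obs()["joint_pos"].round(1))
o=[]
for n,(r,c) in(("side",(215,295)),):
    p=ctrl.snapshot(n); np.savez("side1.npz",**p)
    th=np.linspace(0,2*np.pi,60)
    a=cv2.resize(p["color"][r:r+90,c:c+88],None,fx=4.5,fy=4.5,interpolation=cv2.INTER_CUBIC); b=a.copy()
    for (x,y,rad,z,col) in((.498,.031,.034,.006,(0,255,0)),(.498,.031,.028,.012,(0,255,255)),(.498,.031,.021,.133,(255,255,0))):
        P=proj(p,[[x+rad*np.cos(t),y+rad*np.sin(t),z] for t in th])
        cv2.polylines(b,[np.round(((P-[c,r]+.5)*4.5-.5)).astype(np.int32)],True,col,1)
cv2.imwrite("pics/c5.png",np.hstack([a,b])[:,:,::-1])
E
```

```text
t 6.93 pos [ 0.4985 -0.0702  0.2388] rpy [-179.9    -0.    -90.13] open 0.0686 F [ 1.3  0.6 -0.1] M [ 0.05 -0.09 -0.01] j6 -14.5
shares [-0.12654, 0.00339, 0.04849] turn -0.00142 rows 2.6 0.0
[ 14.4   6.8 -25.1   0.  -58.  -14.5]
```

View pics/c5.png

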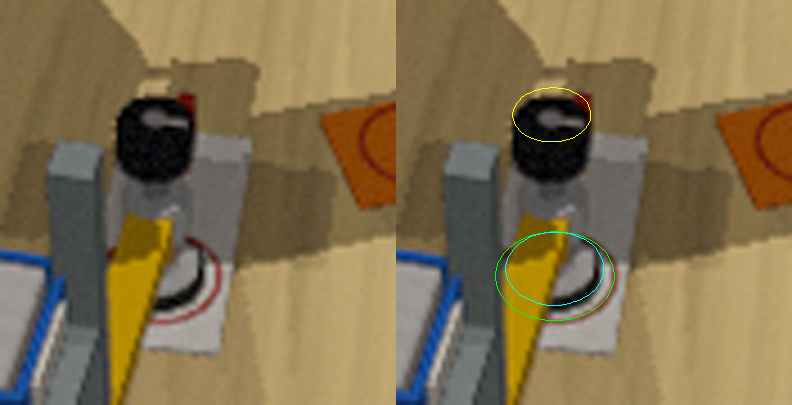

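The foot is within about 3 mm of the ring centre (ring right edge at 616 and bottom at 322, foot right edge at 602). Next I'll move above the knob and pre-turn counterclockwise to gain wrist range.

Emit:
send_rows:
  deltas:
    - [[-0.04,0,0],-0.07]
    - [[-0.09,0,0],-0.15]
    - [[-0.1265,0,0],-0.23]
    - [[-0.1265,0,0.01],-0.31]
    - [[-0.1265,0,0.017],-0.38]
  gripper: 1

```text
clock: 7.4
tool_pos: [0.4985, 0.0328, 0.222]
orientation: [-180.0, 0.0, -55.4]
force: [0.0, -0.3, 0.4]
opening: 0.087
gripper_force: 0.0
```

Emit:
send_rows:
  deltas:
    - [[0,0,0],-0.07]
    - [[0,0,0],-0.15]
    - [[0,0,0],-0.23]
    - [[0,0,0],-0.31]
    - [[0,0,0],-0.39]

```text
clock: 7.82
tool_pos: [0.4984, 0.0311, 0.222]
orientation: [180.0, 0.0, -20.6]
force: [0.2, 0.3, -0.2]
opening: 0.0874
gripper_force: 0.0
```

Emit:
send_rows:
  deltas:
    - [[0,0,0],-0.07]
    - [[0,0,0],-0.15]
    - [[0,0,0],-0.23]
    - [[0,0,0],-0.31]
    - [[0,0,0],-0.39]

```text
clock: 8.23
tool_pos: [0.4984, 0.0311, 0.222]
orientation: [180.0, 0.0, 14.3]
force: [-0.9, 0.2, 0.4]
opening: 0.0874
gripper_force: 0.0
```

Emit:
send_rows:
  deltas:
    - [[0,0,0],-0.07]
    - [[0,0,0],-0.15]
    - [[0,0,0],-0.23]
    - [[0,0,0],-0.31]
    - [[0,0,0],-0.39]

```text
clock: 8.65
tool_pos: [0.4984, 0.031, 0.222]
orientation: [-180.0, 0.0, 49.3]
force: [0.2, -0.3, 0.1]
opening: 0.0874
gripper_force: 0.0
```

```bash
python3 - <<'E'
from h import *
to([.4975,.031,.168],60)
print(ctrl.get_obs()["joint_pos"].round(1))
E
```

```text
t 8.65 pos [0.4984 0.031  0.222 ] rpy [-1.7999e+02  2.0000e-02  4.9250e+01] open 0.0874 F [ 0.2 -0.3  0.1] M [-0.13  0.07  0.03] j6 113.1
shares [-0.00076, -0.00082, 0.06748] turn -0.11942 rows 1.3 1.5
[ 26.1   7.4 -26.8  -0.  -55.8 113.1]
```

Emit:
send_rows:
  deltas:
    - [[0,0,0.015],0]
    - [[0,0,0.03],0]
    - [[0,0,0.045],0]
    - [[0,0,0.06],0]
    - [[0,0,0.071],0]

```text
clock: 9.07
tool_pos: [0.4981, 0.0309, 0.1643]
orientation: [-180.0, 0.1, 48.9]
force: [-1.0, 0.3, 0.3]
opening: 0.0879
gripper_force: 0.0
```

```bash
python3 - <<'E'
from h import *
to([.4975,.031,.165],49.3)
o=[]
for n,(r,c) in(("side",(195,285)),("top",(165,205))):
    p=ctrl.snapshot(n)
    o.append(cv2.resize(p["color"][r:r+90,c:c+90],None,fx=4.4,fy=4.4,interpolation=cv2.INTER_CUBIC))
cv2.imwrite("pics/c6.png",np.hstack(o)[:,:,::-1])
E
```

```text
t 9.07 pos [0.4981 0.0309 0.1643] rpy [-1.7997e+02  6.0000e-02  4.8890e+01] open 0.0879 F [-1.   0.3  0.3] M [-0.13  0.09 -0.02] j6 112.8
shares [-0.00042, -0.00061, -0.00089] turn -0.00453 rows 0.0 0.1
```

View pics/c6.png

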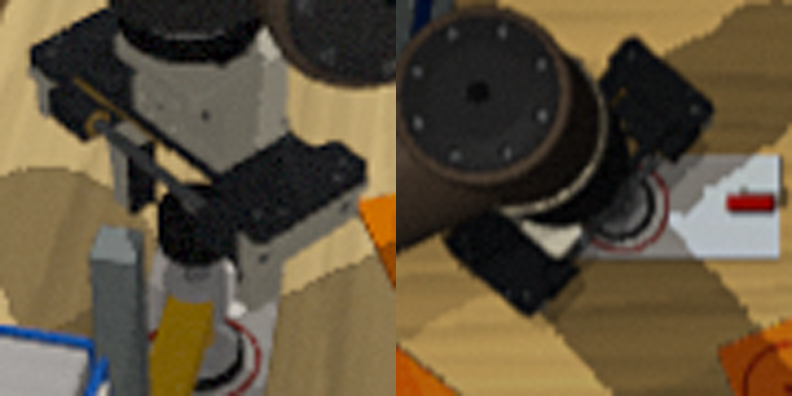

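The fingers straddle the knob, and in the top view the foot sits concentric in the ring (around crop px 625,215). Closing the gripper.

Emit:
send_rows:
  deltas:
    - [[0,0,0],0]
    - [[0,0,0],0]
    - [[0,0,0],0]
    - [[0,0,0],0]
    - [[0,0,0],0]
  gripper: 0

```text
clock: 9.58
tool_pos: [0.4988, 0.0313, 0.1659]
orientation: [180.0, -0.0, 48.9]
force: [0.5, -0.5, 0.4]
opening: 0.0598
gripper_force: 0.0
```

Emit:
send_rows:
  deltas:
    - [[0,0,0],0]
    - [[0,0,0],0]
    - [[0,0,0],0]
    - [[0,0,0],0]
    - [[0,0,0],0]

```text
clock: 10.0
tool_pos: [0.4988, 0.031, 0.1656]
orientation: [180.0, -0.0, 48.9]
force: [1.0, -1.5, 0.5]
opening: 0.0417
gripper_force: 30.0
```

```bash
python3 - <<'E'
from h import *
to([.4975,.031,.165],49.3)
E
```

```text
t 10.0 pos [0.4988 0.031  0.1656] rpy [ 1.7997e+02 -1.0000e-02  4.8910e+01] open 0.0417 F [ 1.  -1.5  0.5] M [-0.82 -0.36 -0.03] j6 112.8
shares [-0.0011, -0.00117, 0.00078] turn -0.00429 rows 0.0 0.1
```

```bash
cat > m.py <<'E'
from h import *
o=ctrl.get_obs(); print(round(o["clock"],2),"yaw",round(o["orientation"][2],2),"z",round(o["tool_pos"][2],4),"F",np.round(o["force"],1),"M",np.round(o["moment"],3),"tau6",round(o["tau"][5],3),"qv6",round(o["qvel"][5],1),"j6",round(o["joint_pos"][5],1))
E
```

Emit:
send_rows:
  deltas:
    - [[0,0,0.0002],0.04]
    - [[0,0,0.0005],0.09]
    - [[0,0,0.0008],0.14]
    - [[0,0,0.001],0.19]
    - [[0,0,0.0013],0.24]

```text
clock: 10.42
tool_pos: [0.4989, 0.0309, 0.1647]
orientation: [180.0, -0.0, 27.1]
force: [2.7, -3.9, 1.9]
opening: 0.0416
gripper_force: 30.0
```

```bash
python3 m.py
```

```text
10.42 yaw 27.12 z 0.1647 F [ 2.7 -3.9  1.9] M [-1.551 -0.646  0.117] tau6 1.404 qv6 -53.6 j6 90.9
```

Emit:
send_rows:
  deltas:
    - [[0,0,0.0002],0.027]
    - [[0,0,0.0003],0.054]
    - [[0,0,0.0004],0.081]
    - [[0,0,0.0005],0.108]
    - [[0,0,0.0007],0.135]

```text
clock: 10.83
tool_pos: [0.499, 0.0307, 0.1642]
orientation: [179.9, -0.0, 15.1]
force: [2.4, -3.8, 1.1]
opening: 0.0415
gripper_force: 30.0
```

```bash
python3 m.py
```

```text
10.83 yaw 15.07 z 0.1642 F [ 2.4 -3.8  1.1] M [-1.888 -0.703  0.111] tau6 0.691 qv6 -28.9 j6 78.9
```

Emit:
send_rows:
  deltas:
    - [[0,0,0.0002],0.027]
    - [[0,0,0.0003],0.054]
    - [[0,0,0.0004],0.081]
    - [[0,0,0.0005],0.108]
    - [[0,0,0.0007],0.135]

```text
clock: 11.25
tool_pos: [0.499, 0.0306, 0.1637]
orientation: [179.9, -0.0, 2.9]
force: [3.4, -5.8, 2.7]
opening: 0.0412
gripper_force: 30.0
```

```bash
python3 m.py
```

```text
11.25 yaw 2.93 z 0.1637 F [ 3.4 -5.8  2.7] M [-2.184 -0.775  0.162] tau6 0.692 qv6 -28.9 j6 66.7
```

Emit:
send_rows:
  deltas:
    - [[0.0006,0.0012,0.0002],0.027]
    - [[0.0006,0.0012,0.0003],0.054]
    - [[0.0006,0.0012,0.0004],0.081]
    - [[0.0006,0.0012,0.0005],0.108]
    - [[0.0006,0.0012,0.0007],0.135]

```text
clock: 11.67
tool_pos: [0.4992, 0.0302, 0.1632]
orientation: [180.0, -0.0, -9.2]
force: [-1.1, -1.4, 4.9]
opening: 0.0413
gripper_force: 30.0
```

```bash
python3 m.py
```

```text
11.67 yaw -9.24 z 0.1632 F [-1.1 -1.4  4.9] M [-0.621  0.337  0.127] tau6 0.701 qv6 -28.9 j6 54.7
```

Emit:
send_rows:
  deltas:
    - [[0,0,0.0002],0.027]
    - [[0,0,0.0003],0.054]
    - [[0,0,0.0004],0.081]
    - [[0,0,0.0005],0.108]
    - [[0,0,0.0007],0.135]

```text
clock: 12.08
tool_pos: [0.4992, 0.03, 0.1626]
orientation: [180.0, -0.0, -21.4]
force: [-0.6, -2.5, 4.5]
opening: 0.0413
gripper_force: 30.0
```

```bash
python3 m.py
```

```text
12.08 yaw -21.38 z 0.1626 F [-0.6 -2.5  4.5] M [-0.999  0.416  0.138] tau6 0.702 qv6 -29.0 j6 42.6
```

Emit:
send_rows:
  deltas:
    - [[0,0,0.0002],0.027]
    - [[0,0,0.0003],0.054]
    - [[0,0,0.0004],0.081]
    - [[0,0,0.0005],0.108]
    - [[0,0,0.0007],0.135]

```text
clock: 12.5
tool_pos: [0.4991, 0.0298, 0.1621]
orientation: [180.0, -0.0, -33.5]
force: [-0.7, -3.7, 6.7]
opening: 0.0414
gripper_force: 30.0
```

```bash
python3 m.py
```

```text
12.5 yaw -33.53 z 0.1621 F [-0.7 -3.7  6.7] M [-1.175  0.486  0.155] tau6 0.664 qv6 -28.9 j6 30.4
```

Emit:
send_rows:
  deltas:
    - [[0,0,0],0.014]
    - [[0,0,0],0.028]
    - [[0,0,0.0001],0.042]
    - [[0,0,0.0001],0.056]
    - [[0,0,0.0002],0.07]

```text
clock: 12.92
tool_pos: [0.4991, 0.0298, 0.1619]
orientation: [180.0, -0.0, -39.8]
force: [-1.4, -4.1, 6.0]
opening: 0.0414
gripper_force: 30.0
```

```bash
python3 m.py
```

```text
12.92 yaw -39.79 z 0.1619 F [-1.4 -4.1  6. ] M [-1.401  0.525  0.163] tau6 0.242 qv6 -15.0 j6 24.2
```

Emit:
send_rows:
  deltas:
    - [[0,0,0],0.014]
    - [[0,0,0.0001],0.028]
    - [[0,0,0.0002],0.042]
    - [[0,0,0.0002],0.056]
    - [[0,0,0.0003],0.07]

```text
clock: 13.33
tool_pos: [0.499, 0.0297, 0.1617]
orientation: [180.0, -0.0, -46.1]
force: [-0.8, -4.9, 6.9]
opening: 0.0412
gripper_force: 30.0
```

```bash
python3 m.py
```

```text
13.33 yaw -46.08 z 0.1617 F [-0.8 -4.9  6.9] M [-1.521  0.549  0.224] tau6 0.218 qv6 -15.0 j6 17.9
```

Emit:
send_rows:
  deltas:
    - [[0,0,0],0.014]
    - [[0,0,0.0001],0.028]
    - [[0,0,0.0002],0.042]
    - [[0,0,0.0002],0.056]
    - [[0,0,0.0003],0.07]

```text
clock: 13.75
tool_pos: [0.499, 0.0297, 0.1615]
orientation: [180.0, -0.0, -52.4]
force: [-1.4, -4.0, 7.2]
opening: 0.0415
gripper_force: 30.0
```

```bash
python3 m.py
```

```text
13.75 yaw -52.38 z 0.1615 F [-1.4 -4.   7.2] M [-1.574  0.728  0.243] tau6 0.189 qv6 -15.1 j6 11.6
```

Emit:
send_rows:
  deltas:
    - [[0,0,0],0.014]
    - [[0,0,0.0001],0.028]
    - [[0,0,0.0002],0.042]
    - [[0,0,0.0002],0.056]
    - [[0,0,0.0003],0.07]

```text
clock: 14.17
tool_pos: [0.4989, 0.0296, 0.1612]
orientation: [179.9, -0.0, -58.7]
force: [-1.3, -4.8, 7.2]
opening: 0.0414
gripper_force: 30.0
```

```bash
python3 m.py
```

```text
14.17 yaw -58.68 z 0.1612 F [-1.3 -4.8  7.2] M [-1.652  0.84   0.268] tau6 0.159 qv6 -14.9 j6 5.3
```

Torque has risen steadily since about yaw -26 deg, in both the moment and joint 6. To check that this is contact, I'll back off, relieve the side load and go over the same range again at constant speed.

Emit:
send_rows:
  deltas:
    - [[0.0007,0.0004,-0.0004],-0.05]
    - [[0.0007,0.0004,-0.0008],-0.11]
    - [[0.0007,0.0004,-0.0012],-0.17]
    - [[0.0007,0.0004,-0.0015],-0.23]
    - [[0.0007,0.0004,-0.0018],-0.28]

```text
clock: 14.58
tool_pos: [0.4991, 0.0297, 0.1622]
orientation: [-180.0, 0.0, -33.2]
force: [0.7, -0.7, 1.2]
opening: 0.0411
gripper_force: 30.0
```

Emit:
send_rows:
  deltas:
    - [[0,0,-0.0003],-0.05]
    - [[0,0,-0.0006],-0.11]
    - [[0,0,-0.0009],-0.17]
    - [[0,0,-0.0012],-0.23]
    - [[0,0,-0.0015],-0.28]

```text
clock: 15.0
tool_pos: [0.4992, 0.03, 0.1633]
orientation: [-179.9, -0.0, -8.0]
force: [0.5, 1.2, -0.4]
opening: 0.0413
gripper_force: 30.0
```

```bash
python3 m.py
```

```text
15.0 yaw -8.0 z 0.1633 F [ 0.5  1.2 -0.4] M [ 0.457 -0.059 -0.151] tau6 -1.118 qv6 52.3 j6 56.1
```

Emit:
send_rows:
  deltas:
    - [[0,0,0],0.014]
    - [[0,0,0.0001],0.028]
    - [[0,0,0.0002],0.042]
    - [[0,0,0.0003],0.056]
    - [[0,0,0.0004],0.07]

```text
clock: 15.42
tool_pos: [0.4992, 0.0299, 0.1631]
orientation: [-180.0, -0.0, -14.7]
force: [-0.0, 3.3, -0.3]
opening: 0.0413
gripper_force: 30.0
```

```bash
python3 m.py
```

```text
15.42 yaw -14.74 z 0.1631 F [-0.   3.3 -0.3] M [ 1.086 -0.023  0.128] tau6 0.26 qv6 -14.6 j6 49.3
```

Emit:
send_rows:
  deltas:
    - [[0,0,0],0.014]
    - [[0,0,0.0001],0.028]
    - [[0,0,0.0002],0.042]
    - [[0,0,0.0002],0.056]
    - [[0,0,0.0003],0.07]

```text
clock: 15.83
tool_pos: [0.4992, 0.0297, 0.1628]
orientation: [-180.0, -0.0, -21.0]
force: [0.4, 3.5, -2.7]
opening: 0.0417
gripper_force: 30.0
```

```bash
python3 m.py
```

```text
15.83 yaw -20.98 z 0.1628 F [ 0.4  3.5 -2.7] M [ 1.469 -0.165  0.104] tau6 0.286 qv6 -14.9 j6 43.1
```

Emit:
send_rows:
  deltas:
    - [[0,0,0],0.014]
    - [[0,0,0.0001],0.028]
    - [[0,0,0.0002],0.042]
    - [[0,0,0.0003],0.056]
    - [[0,0,0.0004],0.07]

```text
clock: 16.25
tool_pos: [0.4991, 0.0296, 0.1625]
orientation: [-180.0, -0.0, -27.3]
force: [1.5, 3.6, -1.7]
opening: 0.0418
gripper_force: 30.0
```

```bash
python3 m.py
```

```text
16.25 yaw -27.27 z 0.1625 F [ 1.5  3.6 -1.7] M [ 1.494 -0.239  0.12 ] tau6 0.29 qv6 -15.1 j6 36.8
```

Emit:
send_rows:
  deltas:
    - [[0,0,0],0.014]
    - [[0,0,0.0001],0.028]
    - [[0,0,0.0002],0.042]
    - [[0,0,0.0002],0.056]
    - [[0,0,0.0003],0.07]

```text
clock: 16.67
tool_pos: [0.4991, 0.0295, 0.1623]
orientation: [180.0, -0.0, -33.6]
force: [-0.4, 3.5, -0.4]
opening: 0.0413
gripper_force: 30.0
```

```bash
python3 m.py
```

```text
16.67 yaw -33.57 z 0.1623 F [-0.4  3.5 -0.4] M [ 1.336 -0.243  0.161] tau6 0.271 qv6 -15.0 j6 30.5
```

Both passes agree: the free baseline is tau6 about 0.288, and contact starts at yaw about -29.8 deg. About 20 deg past that should give 7 to 9 N, so I'll go to yaw -50.

Emit:
send_rows:
  deltas:
    - [[0,0,0],0.014]
    - [[0,0,0.0001],0.028]
    - [[0,0,0.0002],0.042]
    - [[0,0,0.0003],0.056]
    - [[0,0,0.0004],0.07]

```text
clock: 17.08
tool_pos: [0.4991, 0.0295, 0.162]
orientation: [180.0, -0.0, -39.9]
force: [0.5, 2.3, 0.9]
opening: 0.0419
gripper_force: 30.0
```

```bash
python3 m.py
```

```text
17.08 yaw -39.87 z 0.162 F [0.5 2.3 0.9] M [ 0.982 -0.11   0.189] tau6 0.248 qv6 -14.9 j6 24.2
```

Emit:
send_rows:
  deltas:
    - [[0,0,0],0.014]
    - [[0,0,0.0001],0.028]
    - [[0,0,0.0002],0.042]
    - [[0,0,0.0003],0.056]
    - [[0,0,0.0003],0.07]

```text
clock: 17.5
tool_pos: [0.499, 0.0294, 0.1618]
orientation: [180.0, -0.0, -46.2]
force: [0.1, 1.0, 2.4]
opening: 0.0415
gripper_force: 30.0
```

```bash
python3 m.py
```

```text
17.5 yaw -46.17 z 0.1618 F [0.1 1.  2.4] M [0.514 0.131 0.199] tau6 0.219 qv6 -14.9 j6 17.9
```

Emit:
send_rows:
  deltas:
    - [[0,0,0],0.014]
    - [[0,0,0.0001],0.028]
    - [[0,0,0.0001],0.04]
    - [[0,0,0.0001],0.04]
    - [[0,0,0.0001],0.04]

```text
clock: 17.92
tool_pos: [0.499, 0.0294, 0.1616]
orientation: [180.0, 0.0, -49.7]
force: [-1.3, 0.9, 3.5]
opening: 0.0414
gripper_force: 30.0
```

```bash
python3 m.py
```

```text
17.92 yaw -49.65 z 0.1616 F [-1.3  0.9  3.5] M [0.079 0.284 0.087] tau6 -0.174 qv6 0.3 j6 14.4
```

The second pass repeats the first. Releasing the knob and retreating upward.

Emit:
send_rows:
  deltas:
    - [[0,0,0],0]
    - [[0,0,0],0]
    - [[0,0,0],0]
    - [[0,0,0],0]
    - [[0,0,0],0]
  gripper: 1

```text
clock: 18.33
tool_pos: [0.499, 0.0295, 0.1614]
orientation: [180.0, 0.0, -49.6]
force: [-0.8, 0.0, -0.3]
opening: 0.0694
gripper_force: 0.0
```

Emit:
send_rows:
  deltas:
    - [[0,0,0],0]
    - [[0,0,-0.015],0]
    - [[0,0,-0.05],0]
    - [[0,0,-0.1],0]
    - [[0,0,-0.15],0]

```text
clock: 18.75
tool_pos: [0.4983, 0.0292, 0.2824]
orientation: [179.9, 0.0, -49.6]
force: [1.1, 0.8, -0.2]
opening: 0.0877
gripper_force: 0.0
```

Emit:
send_rows:
  deltas:
    - [[0,0,0],0]
    - [[0,0,0],0]
    - [[0,0,0],0]
    - [[0,0,0],0]
    - [[0,0,0],0]

```text
clock: 19.17
tool_pos: [0.4985, 0.0294, 0.2803]
orientation: [179.9, 0.0, -49.7]
force: [0.2, -0.2, -0.3]
opening: 0.0876
gripper_force: 0.0
```

```bash
python3 - <<'E'
from h import *
p=ctrl.snapshot("side"); r,c=190,280
a=cv2.resize(p["color"][r:r+120,c:c+140],None,fx=5,fy=5,interpolation=cv2.INTER_CUBIC)
cv2.imwrite("pics/c7.png",a[:,:,::-1])
E
python3 m.py
```

```text
19.22 yaw -49.65 z 0.2804 F [ 0.2 -0.4 -0.6] M [-0.041  0.16   0.039] tau6 -0.0 qv6 0.0 j6 14.4
```

View pics/c7.png

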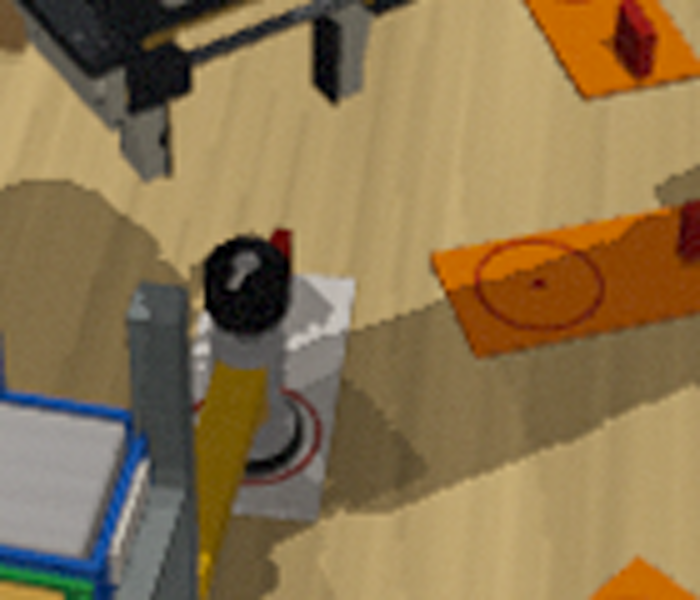

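The foot sits inside the ring (around crop px 265,435), and the knob is free with the gripper clear above it. Handing in.

```bash
python3 -c "
from plant import ctrl
print(ctrl.close_job())"
```

```text
the job is handed in; nothing more can be done
None
```

The job is handed in, with no verdict returned: the metal plate is under the foot with the ring centred to about 3 mm, the knob is screwed down to an estimated 7–9 N touch (judged from joint torque), and both are released with the arm clear.

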